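# Fit a sight glass and tighten its bayonet ring

## Robot

A 6-joint arm with a two-finger parallel gripper is mounted at the origin on the work surface; the furniture and walls round the work are solid. World frame = base frame: x ahead of the robot, y to its left, z up, the work surface at z = 0. Lengths are in m, angles in rad, forces in N, time in s.
With the tool pointing down it reaches from about 0.325 to 0.775 m from the base axis. Payload 9.3 kg.
Tool frame: the origin (TCP) lies midway between the tips of the shut fingers; the grasp point (between the pads) lies 19 mm behind it; z points along the fingers, y is the line along which they close (so a half turn about z gives the same grasp; the last joint's range is limited). The gripper opens to 85 mm and grips with 20 to 120 N. Pads are 22 mm wide; open, the fingers measure 114 mm over their backs; the gripper's body (76 mm by 85 mm) begins 54 mm behind the grasp point. The pads swing forward as they close: fully open they stand 13 mm farther back than shut.
Start: joints at [-1.275, 0.259, 0.021, 1.334, 0, 1.418], TCP at [0.239, -0.496, 0.195] pointing down, gripper open.
Joint ranges: [-3.04, 3.04], [-0.91, 1.82], [-1.04, 1.36], [-1.92, 1.95], [-1.52, 1.45], [-3.14, 3.14]. Speed limits (rad/s): [2.22, 2.22, 2.79, 3.14, 3.14, 3.14].

## Interface

Orientations are given as a rotation vector (axis times angle).
In Python, from workcell import get_obs, cams, order gives the robot as it stands.
- The arm moves only by the tool play_rows, never from a script. Its argument "targets" is a list of rows, each a list of 7 numbers: the opening, from 0 (shut) to 1 (fully open), then the shift along the world's x, y, z in mm, then the turn, a rotation vector about the world's x, y, z in rad. A call has 1 to 12 rows; each row shifts and turns the commanded pose from where the row before left it; what a row does not reach is not made up. A row lasts 1/12 s, in which the tool goes at most 41.7 mm and 7.16 degrees, less where a joint would pass 70% of its speed; a pose out of reach is approached as far as the arm can. A call with a gripper value outside its range is refused whole. The fingers move at their own pace and stop on an object; "grip_force" is the grip in N (left out, the last holds). Time passes only in rows, so rows that do not move let the fingers close. It gives the time, the measured TCP pose, the force, the opening and the grip force at its end, in the units of the state.
- get_obs(): the state, without advancing time (a new reading comes with each control period).
- cams.capture(name): name is "side" or "top" or "wrist"; returns a dict with "image" (480x640x3 uint8, blue, green, red), "fx", "fy", "cx", "cy" (pixels), "cam_to_world" (4x4, takes a point from camera to world coordinates). Camera axes: x right, y down, z forward; pixel columns grow to the right and rows downward; lengths in m; the calibration is good to about 2 mm. A picture is of the moment at which its call begins. There is no depth.
- order.job_done(): hands the job in; it is judged then, once.
The state is a dict: "time": time; "joint_pos": joint angles; "qvel": joint speeds; "tau": joint torques, N m; "ee_pos": TCP position; "tool_rot": TCP orientation; "force": force on the tool from outside, world axes, zero at the start; "wrist_torque": the same for the moment, N m; "finger_gap": finger opening in m; "gripper_force": force on a finger pad.
Only numpy, scipy, OpenCV 4.12 (cv2) and the standard library are available. Lean on these libraries where they do the work, as an engineer would, in place of code of your own. Each camera call takes 0.05 s, during which the arm holds its last target. There are 200 camera calls.

## Task

Put the round sight glass flat into the brass cell of the blue sight-glass body, then set the twelve-sided ring over it with its pins through the three gaps and screw it clockwise just until it is snug: about 12 degrees after you feel it bite on the glass, so that it clamps the glass by itself with about 10 N but never hard enough to crack it. Leave the other things on the bench where they are.

Things in the scene. Friction and masses are not known exactly. Their poses are not given: they have to be found in the camera images.
- sight_body: Blue cast sight-glass body, fixed to the bench; origin at the centre of its underside, z up. Square flange 104x104 mm, 10 mm thick, bolt heads up to 16 mm; round blue body 66 to 80 mm across up to z=30 mm with three white dots on its shoulder; on it a brass neck, 45 mm across, rim at z=52 mm, with three bayonet ramps outside (54 mm across) and an open round cell in the top.
- cell_mouth (a point): Centre of the cell's mouth, at the height of the brass rim (52 mm above the bench), on the axis of cell and neck. The cell has 39 mm bore; its floor is a black rubber gasket with a white centre, 6 to 8 mm below the rim (differs from start to start, unseen by pose), springy, about 14 N per mm.
- gap (a point): Gap between two ramps, 10 mm wide, 25 mm out from the neck's axis on the body's +x axis; two more at +120 and -120 degrees; each has a white dot on the blue shoulder. Going clockwise (from above) from a gap, the ramp's underside starts 12 degrees from the gap's centre, 3.5 mm below the rim, and sinks 0.074 mm per degree; a stop ends the turn about 78 degrees from the gap.
- glass: The sight glass: a plain disc of clear, pale glass, 36 mm across, 12 mm thick, 50 g, lying flat on the cork mat; origin at the centre of its underside. Either face may be up. Seated in the cell it stands about 4 to 6 mm proud of the rim, so grip it by its upper 5 mm.
- ring: Retaining ring, bright aluminium, twelve-sided, 63 mm across flats, 21 mm high, about 130 g (varies), lying right way up on the mat; origin at the centre of its underside, z up. Flats face 0, 30, 60.. degrees from its +x axis. Open below (57 mm bore). Dropped on over the seated glass, its origin is 39 to 41 mm above the bench; turning clockwise then draws it down.
- ring_pin (a point): Inner part of one of the ring's three pins, 25 mm out on its +x axis, 4 mm above its origin; two more at +120 and -120 degrees. The pins are 5 mm thick and point inward to 23 mm from the axis; red dots on the ring's top mark them. They pass down through the gaps, then run under the ramps as the ring turns clockwise.
- ring_lip (a point): Centre of the underside of the ring's inward lip (hole 26 mm), 17 mm above its origin, which presses on the glass. It bites 25 to 55 degrees from the gap, depending on the gasket, and is then drawn down with about 0.9 N per degree. Snug is 5 to 18 N of ring on glass (over 25 N cracks it): about 12 degrees past first bite. Turning takes 0.01 to 0.03 N m per newton.
- cork_mat: Cork mat 200x110x4 mm on the bench, fixed; origin at the centre of its underside. The glass and the ring lie on it, about 100 mm apart.
- spray_can: Spray can, bystander, 67 mm across, 198 mm tall, standing at the back; origin at the centre of its underside.
- vee_block: Grey steel vee block, bystander, 50x60x42 mm, on the right; origin at the centre of its underside.
- drill_chuck: Grey drill chuck, bystander, 44 mm across, 86 mm tall, standing on the left; origin at the centre of its underside.
- spanner: Grey open spanner, bystander, 176 mm long, lying flat on the right; origin at the centre of its underside.
Not all that is in view belongs to the job. Several things have the shape of the ring; the one meant has the colours described above.

How it is judged:
By the outcome, as a careful person would: the job done as asked, in the order asked, and still so for the second after the job is handed in, with the robot touching nothing.
It also fails if it takes over 67 s, if anything falls off the work surface, if the arm or the gripper's body presses on something with over 40 N, if the wrist force passes 120 N, or if a joint passes its speed limit or range.

## Working session

There is one attempt and no reset: what is moved stays moved. The work goes in short steps, Python scripts to look and compute and a tool call to move; the robot and the scene stay as the last step left them, time stands still between calls to the robot, and variables do not carry over. Pictures are saved under pics/ and viewed, at most 10 in all, crops included, and the job is handed in when it is done.

Besides the shell and the picture viewer there is one more tool, called as name([rows], argument=value, ...), one row to a line, values as JSON. play_rows: Moves the arm, as the interface text tells. Its arguments: {"type":"object","properties":{"targets":{"type":"array"},"grip_force":{"type":"number"}},"required":["targets"]}

```bash
mkdir -p pics; cat > h.py <<'E'
import numpy as np,cv2
from workcell import get_obs,cams,order
def cap(n,f):
    c=cams.capture(n); cv2.imwrite('pics/'+f,c['image']); np.savez('pics/'+f+'.npz',T=c['cam_to_world'],k=[c['fx'],c['fy'],c['cx'],c['cy']]); return c
def px2w(f,u,v,z):
    d=np.load('pics/'+f+'.npz');T=d['T'];fx,fy,cx,cy=d['k']
    r=T[:3,:3]@np.array([(u-cx)/fx,(v-cy)/fy,1]);o=T[:3,3]
    return o+r*(z-o[2])/r[2]
def w2px(f,p):
    d=np.load('pics/'+f+'.npz');T=d['T'];fx,fy,cx,cy=d['k']
    q=T[:3,:3].T@(np.array(p)-T[:3,3]);return fx*q[0]/q[2]+cx,fy*q[1]/q[2]+cy
E
python3 - <<'E'
from h import *
for n in ['top','side']:
    c=cap(n,n+'1.png');print(n,c['fx'],c['cam_to_world'].round(3).tolist())
o=get_obs();print(o)
E
```

```text
top 499.7101027004794 [[-0.001, -0.986, 0.169, 0.403], [-1.0, 0.002, 0.002, 0.001], [-0.003, -0.169, -0.986, 1.241], [0.0, 0.0, 0.0, 1.0]]
side 562.5295771444064 [[-0.992, -0.089, 0.086, 0.479], [-0.122, 0.571, -0.812, 1.132], [0.023, -0.816, -0.577, 0.848], [0.0, 0.0, 0.0, 1.0]]
{'time': 0.1, 'joint_pos': array([-1.27460203e+00,  2.59170502e-01,  2.08720434e-02,  1.33372120e+00,
        2.18684073e-05,  1.41821379e+00]), 'qvel': array([ 0.00087374, -0.00060471,  0.00078725,  0.00064858, -0.00149092,
       -0.00112169]), 'tau': array([ 7.03696787e-03, -5.56691480e+01,  3.45072198e+01,  1.16171371e-02,
       -9.57938028e-05, -1.55834113e-05]), 'ee_pos': array([ 0.23855254, -0.49525897,  0.19462139]), 'tool_rot': array([-3.06164298e+00, -6.98764383e-01,  1.03561646e-04]), 'force': array([-0.37863025,  0.69994091,  0.09729813]), 'wrist_torque': array([0.04547527, 0.00800794, 0.00359654]), 'gripper_force': 0.0, 'finger_gap': 0.08570791965920395}
```

View pics/top1.png

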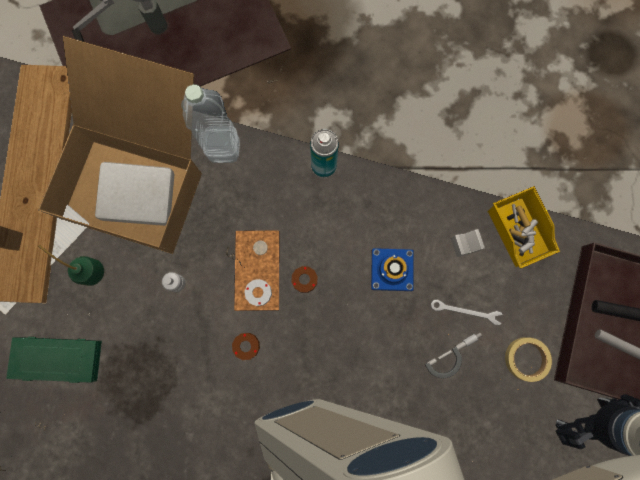

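View pics/side1.png

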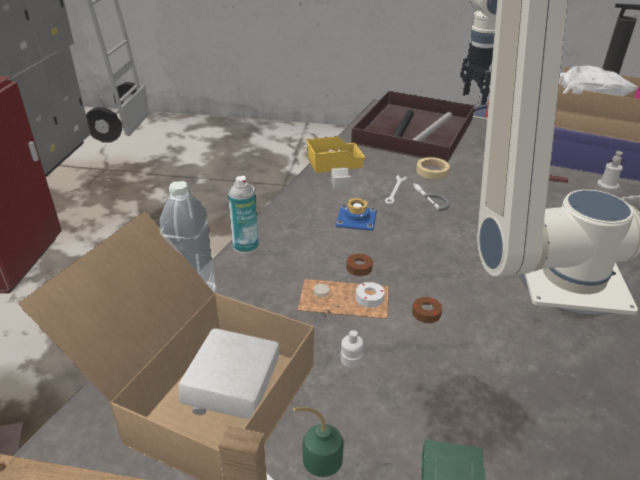

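Top view: the ring candidates are the bright one on the mat (257,292), brown rings at (305,279) and (246,346), and the tape roll (530,359). By its colour and place the ring is the bright one on the mat. Glass is at (260,247), body at (395,268). I'll check these in one close crop.

```bash
python3 - <<'E'
from h import *
im=cv2.imread('pics/top1.png')
a=cv2.resize(im[226:316,228:288],None,fx=6,fy=6,interpolation=cv2.INTER_CUBIC)
b=cv2.resize(im[240:300,366:420],None,fx=8,fy=8,interpolation=cv2.INTER_CUBIC)
H=540;out=np.zeros((H,a.shape[1]+b.shape[1],3),np.uint8);out[:a.shape[0],:360]=a;out[:480,360:]=b
cv2.imwrite('pics/crop1.png',out)
print('glass',px2w('top1.png',260,247,.016),'ring',px2w('top1.png',257.5,292,.025),'body',px2w('top1.png',395,268,.052))
E
```

```text
glass [0.5966147  0.15164417 0.016     ] ring [0.48466103 0.15450866 0.025     ] body [ 0.539611 -0.17656   0.052   ]
```

View pics/crop1.png

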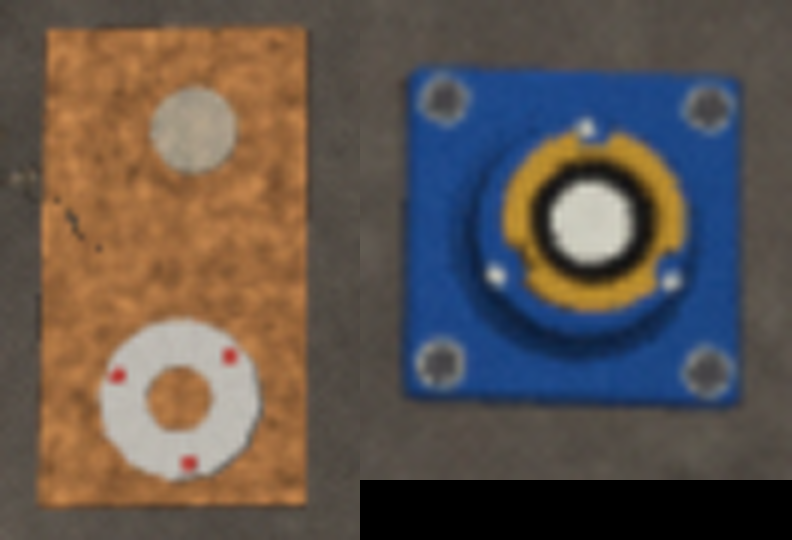

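The crop confirms it: bright ring with three red dots around (180,398), clear glass disc at (193,130), brass cell at (594,220) with white dots at (586,128), (495,276) and (671,282).

```bash
python3 - <<'E'
from h import *
A=lambda x,y:((x+.5)/6-.5+228,(y+.5)/6-.5+226)
B=lambda x,y:((x-360+.5)/8-.5+366,(y+.5)/8-.5+240)
f='top1.png'
g=px2w(f,*A(193,130),.016);print('glass',g)
def tri(F,pts,z):
    P=np.array([px2w(f,*F(*p),z) for p in pts]);
    # circle centre from 3 pts
    c=np.linalg.solve(2*(P[1:,:2]-P[0,:2]),(P[1:,:2]**2).sum(1)-(P[0,:2]**2).sum())
    d=P[:,:2]-c;print(c,np.hypot(*d.T),np.degrees(np.arctan2(d[:,1],d[:,0])))
tri(A,[(230,355),(117,376),(189,463)],.025);print('ringc',px2w(f,*A(180,398),.025))
tri(B,[(586,128),(495,276),(671,282)],.030);print('cellc',px2w(f,*B(594,220),.052),px2w(f,*B(592,222),.045))
sp=[px2w(f,*p,0.1) for p in [(323,150),(171,281)]];print(sp)
E
```

```text
glass [0.59598755 0.15225297 0.016     ]
[0.48502773 0.15479449] [0.02668985 0.02668985 0.02668985] [ -49.90967889   70.85896438 -170.01311489]
ringc [0.48486237 0.15431035 0.025     ]
[ 0.54187733 -0.17617384] [0.03086016 0.03086016 0.03086016] [  -2.92961934  118.03494179 -122.11965609]
cellc [ 0.54186454 -0.1761718   0.052     ] [ 0.54207644 -0.17659612  0.045     ]
[array([ 0.81784571, -0.00490452,  0.1       ]), array([0.50498561, 0.34337523, 0.1       ])]
```

play_rows([
  [1,15,27,0,0,0,0.065],
  [1,15,27,0,0,0,0.065],
  [1,15,27,0,0,0,0.065],
  [1,15,27,0,0,0,0.065],
  [1,15,27,0,0,0,0.065],
  [1,15,27,0,0,0,0.065],
  [1,15,27,0,0,0,0.065],
  [1,15,27,0,0,0,0.065],
  [1,15,27,0,0,0,0.065],
  [1,15,27,0,0,0,0.065],
  [1,15,27,0,0,0,0.065],
  [1,15,27,0,0,0,0.065],
])

```text
time: 1.1
ee_pos: [0.4189, -0.17, 0.1951]
tool_rot: [-2.564, -1.815, 0.0]
force: [0.1, -0.1, -0.1]
finger_gap: 0.0854
gripper_force: 0.0
```

play_rows([
  [1,15,27,0,0,0,0],
  [1,15,27,0,0,0,0],
  [1,15,27,0,0,0,0],
  [1,15,27,0,0,0,0],
  [1,15,27,0,0,0,0],
  [1,15,27,0,0,0,0],
  [1,15,27,0,0,0,0],
  [1,15,27,0,0,0,0],
  [1,15,27,0,0,0,0],
  [1,15,27,0,0,0,0],
  [1,15,27,0,0,0,0],
  [1,0,0,0,0,0,0],
])

```text
time: 2.1
ee_pos: [0.5851, 0.1295, 0.1939]
tool_rot: [-2.563, -1.814, 0.0]
force: [-0.1, -0.7, -0.7]
finger_gap: 0.0854
gripper_force: 0.0
```

```bash
python3 - <<'E'
from h import *
from scipy.spatial.transform import Rotation as R
o=get_obs();M=R.from_rotvec(o['tool_rot']).as_matrix();print(o['time'],o['ee_pos'],M.round(4).tolist(),np.degrees(np.arctan2(M[1,0],M[0,0])))
c=cap('wrist','w1.png');T=c['cam_to_world'];print(c['fx'],(M.T@(T[:3,3]-o['ee_pos'])).round(4),(M.T@T[:3,:3]).round(3).tolist())
print(w2px('w1.png',[.596,.1522,.016]),w2px('w1.png',[.485,.1545,.025]))
E
```

```text
2.1 [0.58513671 0.12946958 0.19390298] [[0.3324, 0.9431, -0.0008], [0.9431, -0.3324, 0.0011], [0.0008, -0.0011, -1.0]] 70.58252112692612
360.6587590801209 [ 7.920e-02 -1.000e-04 -1.777e-01] [[-0.0, -0.951, -0.309], [1.0, -0.0, -0.0], [-0.0, -0.309, 0.951]]
(np.float64(314.5756370865705), np.float64(179.46104471737422)) (np.float64(208.11311363013616), np.float64(215.99053414204462))
```

View pics/w1.png

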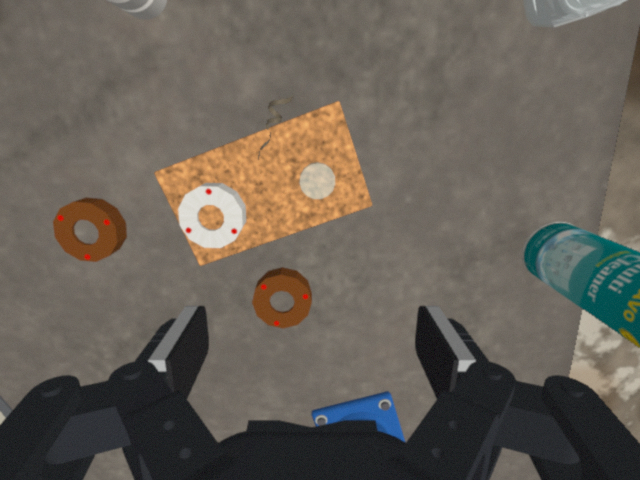

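The wrist view shows the glass at (317,181) and the ring at (212,216). That is about 3 mm in tool y from the top-camera estimate. I'll go to the mean and look closer.

play_rows([
  [1,3,5,-25,0,0,-0.005],
  [1,3,5,-25,0,0,0],
  [1,3,5,-25,0,0,0],
  [1,3,6.5,-25,0,0,0],
  [1,0,0,-14,0,0,0],
  [1,0,0,-10,0,0,0],
  [1,0,0,0,0,0,0],
  [1,0,0,0,0,0,0],
])

```text
time: 2.82
ee_pos: [0.5955, 0.1464, 0.0714]
tool_rot: [-2.572, -1.804, 0.001]
force: [-0.1, 0.4, 0.2]
finger_gap: 0.0853
gripper_force: 0.0
```

```bash
cat >> h.py <<'E'
def ell(f,mask,amin=200,show=True):
    n,l,s,c=cv2.connectedComponentsWithStats(mask.astype(np.uint8))
    r=[(s[i,4],*c[i].round(1),*s[i,:4]) for i in range(1,n) if s[i,4]>=amin]
    return sorted(r,reverse=True)
E
python3 - <<'E'
from h import *
o=get_obs();print(o['ee_pos'])
c=cap('wrist','w2.png')
im=c['image'];hsv=cv2.cvtColor(im,cv2.COLOR_BGR2HSV)
print('exp',w2px('w2.png',[.596,.1522,.016]),w2px('w2.png',[.597,.151,.016]),'tcp',w2px('w2.png',o['ee_pos']))
print(hsv[230:330:10,320].tolist())
E
```

```text
[0.59547972 0.14637045 0.07141993]
exp (np.float64(309.5449802441851), np.float64(235.5505645479634)) (np.float64(311.5353135468259), np.float64(236.6568406866629)) tcp (np.float64(311.8023463660222), np.float64(276.69558989674783))
[[19, 49, 205], [21, 44, 190], [21, 47, 195], [19, 49, 166], [14, 142, 203], [14, 138, 170], [14, 135, 174], [22, 34, 114], [18, 34, 112], [18, 30, 103]]
```

View pics/w2.png

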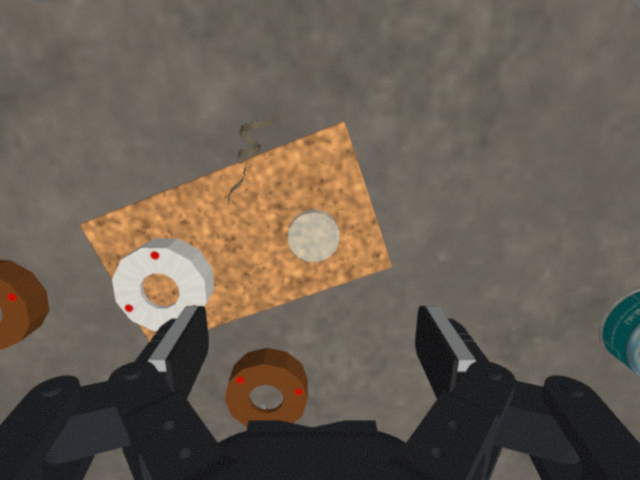

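Glass is at (314,236) between the fingers, whose image midline is about u=312. The ring is at (161,285).

```bash
cat >> h.py <<'E'
def glass(f,u0,v0,z=.016):
    im=cv2.imread('pics/'+f);h=cv2.cvtColor(im,cv2.COLOR_BGR2HSV)
    m=((h[...,1]<85)&(h[...,2]>120)).astype(np.uint8);m=cv2.medianBlur(m,5)
    for r in ell(f,m,300):
        if abs(r[1]-u0)<40 and abs(r[2]-v0)<40: print(r,px2w(f,r[1],r[2],z));return px2w(f,r[1],r[2],z)
E
python3 - <<'E'
from h import *
glass('w1.png',317,181);g=glass('w2.png',314,236)
P=[px2w('w2.png',*p,.025) for p in [(155,255),(129,308)]];print(P)
o=get_obs();print((g-o['ee_pos'])*1e3)
E
```

```text
(np.int32(1012), np.float64(317.1), np.float64(180.4), np.int32(300), np.int32(163), np.int32(35), np.int32(36)) [0.59804031 0.15050119 0.016     ]
(np.int32(2133), np.float64(313.1), np.float64(235.5), np.int32(288), np.int32(209), np.int32(51), np.int32(53)) [0.59827775 0.15141217 0.016     ]
[array([0.49600295, 0.1770956 , 0.025     ]), array([0.46054506, 0.14800692, 0.025     ])]
[  2.26409645   4.8781602  -56.17606439]
```

play_rows([
  [1,2,5,-20,0,0,0],
  [1,0,0,-22,0,0,0],
  [1,0,0,-12,0,0,0],
  [1,0,0,-8,0,0,0],
  [0.35,0,0,0,0,0,0],
  [0.35,0,0,0,0,0,0],
  [0.35,0,0,0,0,0,0],
  [0.35,0,0,0,0,0,0],
  [0.35,0,0,0,0,0,0],
  [0.35,0,0,0,0,0,0],
], grip_force=30)

```text
time: 3.7
ee_pos: [0.598, 0.152, 0.0098]
tool_rot: [2.571, 1.804, 0.001]
force: [-0.6, 0.2, -0.3]
finger_gap: 0.03
gripper_force: 0.0
```

play_rows([
  [0,0,0,0,0,0,0],
  [0,0,0,0,0,0,0],
  [0,0,0,0,0,0,0],
  [0,0,0,0,0,0,0],
])

```text
time: 4.03
ee_pos: [0.5976, 0.152, 0.0092]
tool_rot: [-2.572, -1.805, 0.0]
force: [-0.6, -0.3, 0.8]
finger_gap: 0.0001
gripper_force: 0.0
```

```bash
python3 - <<'E'
from h import *
o=get_obs();print(o)
c=cap('wrist','w3.png');print('tcp',w2px('w3.png',o['ee_pos']))
cv2.imwrite('pics/w3c.png',cv2.resize(c['image'][180:400,180:440],None,fx=2.5,fy=2.5))
E
```

```text
{'time': 4.0333, 'joint_pos': array([ 1.13016808e-01,  4.76694279e-01, -1.36690556e-01,  9.57478448e-01,
       -6.73452338e-06,  2.03084358e+00]), 'qvel': array([-0.00101446,  0.00084108, -0.00048067, -0.0003949 , -0.00150916,
        0.00078521]), 'tau': array([ 1.69243711e-03, -6.78295827e+01,  2.99980921e+01,  4.10080989e-03,
       -7.10678228e-05, -2.44456606e-05]), 'ee_pos': array([0.59761656, 0.15196427, 0.00915401]), 'tool_rot': array([-2.57158548e+00, -1.80454658e+00,  9.74171653e-05]), 'force': array([-0.56492674, -0.28360852,  0.75401468]), 'wrist_torque': array([-0.02419102,  0.04060724,  0.01418419]), 'gripper_force': 0.0, 'finger_gap': 5.9347965953277895e-05}
tcp (np.float64(311.80317051713376), np.float64(276.64063347696504))
```

View pics/w3c.png

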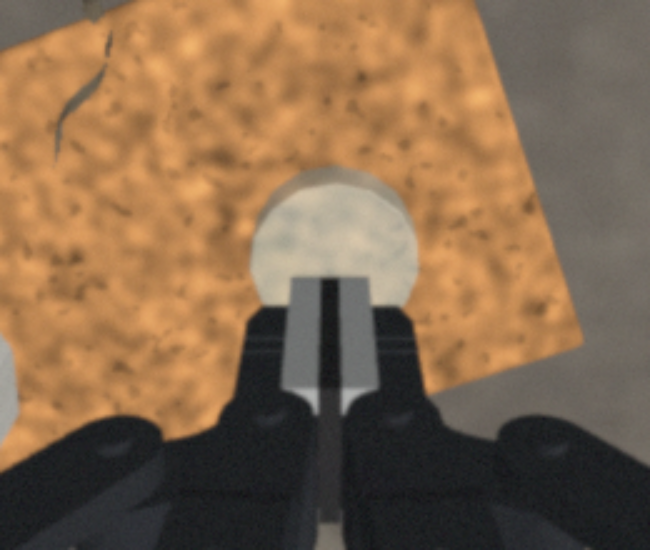

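The crop shows the shut fingers above the glass, which is untouched at crop (334,245). The fingertips look about 35–40 mm farther back than the TCP implies. I'll check from the side camera.

```bash
python3 - <<'E'
from h import *
o=get_obs();c=cap('side','s2.png');e=o['ee_pos'];im=c['image'].copy()
x0,y0=270,200
b=cv2.resize(im[y0:y0+120,x0:x0+130],None,fx=5,fy=5,interpolation=cv2.INTER_CUBIC)
for dz,col in [(0,(0,0,255)),(.019,(0,255,0)),(.039,(255,0,0))]:
    u,v=w2px('s2.png',e+[0,0,dz]);print(u,v);cv2.circle(b,(int((u-x0+.5)*5),int((v-y0+.5)*5)),3,col,-1)
cv2.imwrite('pics/s2c.png',b)
E
```

```text
320.88359394820856 291.49939526996116
321.0090379044076 285.11044934391396
321.14342895865974 278.26582163463263
```

View pics/s2c.png

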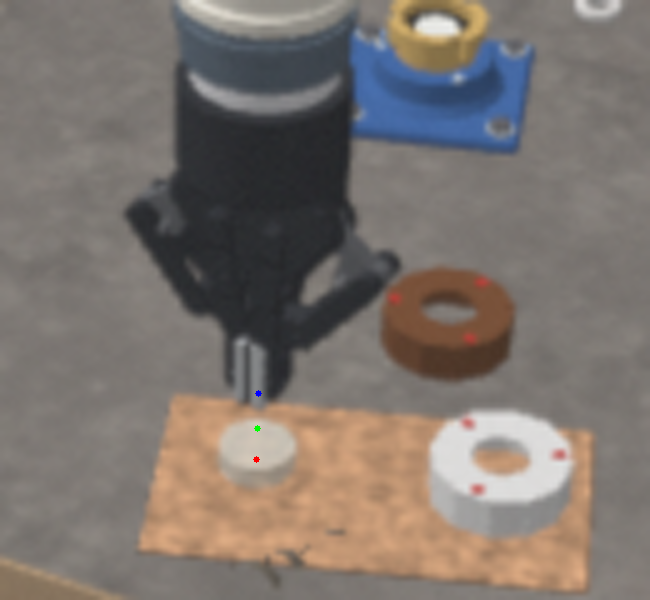

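The side view confirms it: the fingertips sit about 36 mm above the reported TCP (tip at crop y≈402, TCP projected at 459). I'll calibrate by touching bare mat gently with the shut tips.

play_rows([
  [0,-20,0,0,0,0,0],
  [0,-20,0,0,0,0,0],
  [0,-10,0,-5,0,0,0],
  [0,0,0,-14,0,0,0],
  [0,0,0,-8,0,0,0],
  [0,0,0,-4,0,0,0],
  [0,0,0,-2,0,0,0],
  [0,0,0,0,0,0,0],
])

```text
time: 4.8
ee_pos: [0.5478, 0.1519, -0.0242]
tool_rot: [-2.571, -1.804, 0.001]
force: [0.4, -0.0, -0.7]
finger_gap: -0.0005
gripper_force: 0.0
```

play_rows([
  [0,0,0,-1,0,0,0],
  [0,0,0,-1,0,0,0],
  [0,0,0,0,0,0,0],
])

```text
time: 5.05
ee_pos: [0.5479, 0.152, -0.0257]
tool_rot: [2.572, 1.804, 0.0]
force: [-0.1, 0.4, -0.1]
finger_gap: -0.0002
gripper_force: 0.0
```

play_rows([
  [0,0,0,-1,0,0,0],
  [0,0,0,-1,0,0,0],
  [0,0,0,0,0,0,0],
])

```text
time: 5.3
ee_pos: [0.5476, 0.1519, -0.0279]
tool_rot: [-2.572, -1.805, 0.0]
force: [-0.1, -0.1, 0.2]
finger_gap: -0.0001
gripper_force: 0.0
```

play_rows([
  [0,0,0,-1,0,0,0],
  [0,0,0,-1,0,0,0],
  [0,0,0,0,0,0,0],
])

```text
time: 5.55
ee_pos: [0.5475, 0.152, -0.03]
tool_rot: [-2.571, -1.805, 0.0]
force: [0.2, -0.3, -0.1]
finger_gap: 0.0001
gripper_force: 0.0
```

play_rows([
  [0,0,0,-1,0,0,0],
  [0,0,0,0,0,0,0],
])

```text
time: 5.72
ee_pos: [0.5475, 0.152, -0.031]
tool_rot: [-2.571, -1.805, 0.0]
force: [-0.2, 0.1, 0.2]
finger_gap: -0.0002
gripper_force: 0.0
```

play_rows([
  [0,0,0,-1,0,0,0],
  [0,0,0,0,0,0,0],
])

```text
time: 5.88
ee_pos: [0.5477, 0.152, -0.0319]
tool_rot: [2.572, 1.805, 0.0]
force: [-0.5, -1.2, 0.2]
finger_gap: -0.0003
gripper_force: 0.0
```

play_rows([
  [0,0,0,-1,0,0,0],
  [0,0,0,0,0,0,0],
])

```text
time: 6.05
ee_pos: [0.5477, 0.152, -0.032]
tool_rot: [2.571, 1.804, 0.001]
force: [-3.7, -0.7, 9.7]
finger_gap: -0.0002
gripper_force: 4.7
```

play_rows([
  [0,0,0,-1,0,0,0],
  [0,0,0,0,0,0,0],
])

```text
time: 6.22
ee_pos: [0.5478, 0.152, -0.0321]
tool_rot: [2.571, 1.804, 0.002]
force: [-7.3, -1.1, 19.5]
finger_gap: -0.0
gripper_force: 9.8
```

Contact at TCP z = −32 mm, so the shut tips are 36 mm above the TCP and the arm gives about 10 N/mm. I'll regrasp with that offset.

play_rows([
  [0,0,0,10,0,0,0],
  [0.5,0,0,25,0,0,0],
  [1,0,0,25,0,0,0],
  [1,25,0.5,0,0,0,0],
  [1,25,0,0,0,0,0],
  [1,0,0,0,0,0,0],
  [1,0,0,0,0,0,0],
  [1,0,0,0,0,0,0],
  [1,0,0,0,0,0,0],
  [1,0,0,0,0,0,0],
])

```text
time: 7.05
ee_pos: [0.5968, 0.1525, 0.0261]
tool_rot: [-2.571, -1.805, 0.001]
force: [0.3, 0.3, 0.0]
finger_gap: 0.0854
gripper_force: 0.0
```

```bash
python3 - <<'E'
from h import *
o=get_obs();e=o['ee_pos'];print(e,o['finger_gap'])
c=cap('wrist','w4.png');g=glass('w4.png',313,265)
print('tcp',w2px('w4.png',e),(g-e)*1e3)
E
```

```text
[0.59675885 0.15251231 0.02613013] 0.08540913250746261
(np.int32(3060), np.float64(315.0), np.float64(268.9), np.int32(284), np.int32(237), np.int32(62), np.int32(63)) [0.59854518 0.15211812 0.016     ]
tcp (np.float64(311.7815717811291), np.float64(276.65326913450195)) [  1.78633023  -0.39418523 -10.13012603]
```

play_rows([
  [1,1.5,-0.5,-15,0,0,0],
  [1,0,0,-20,0,0,0],
  [1,0,0,-12,0,0,0],
  [1,0,0,-8,0,0,0],
  [0.5,0,0,0,0,0,0],
  [0.5,0,0,0,0,0,0],
  [0.3,0,0,0,0,0,0],
  [0.3,0,0,0,0,0,0],
  [0.3,0,0,0,0,0,0],
  [0.3,0,0,0,0,0,0],
  [0.3,0,0,0,0,0,0],
  [0.3,0,0,0,0,0,0],
], grip_force=30)

```text
time: 8.1
ee_pos: [0.5998, 0.1521, -0.0276]
tool_rot: [2.571, 1.804, 0.003]
force: [-1.4, -0.1, 6.2]
finger_gap: 0.0341
gripper_force: 29.6
```

```bash
python3 - <<'E'
from h import *
o=get_obs();e=o['ee_pos'];print(e,o['finger_gap'],o['gripper_force'],o['force'])
c=cap('wrist','w5.png')
cv2.imwrite('pics/w5c.png',cv2.resize(c['image'][180:400,180:440],None,fx=2.5,fy=2.5))
E
```

```text
[ 0.59977099  0.15205754 -0.02763959] 0.03407677476174428 29.56239491701126 [-1.39581029 -0.10064377  6.20893907]
```

View pics/w5c.png

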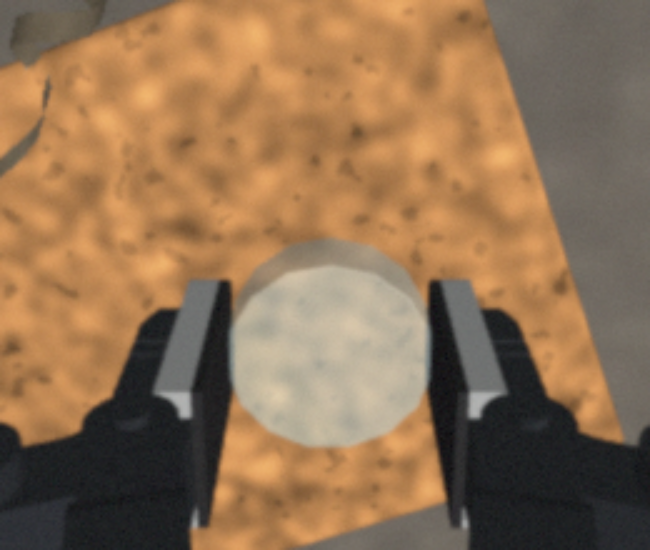

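The glass is gripped across its diameter, centred between the pads (crop u 331 against pad midline 330) and about 1.5 mm towards −x of the tool. I'll lift it and go beside the body to view the cell.

play_rows([
  [0.3,0,0,5,0,0,0],
  [0.3,0,0,15,0,0,0],
  [0.3,0,0,25,0,0,0],
  [0.3,0,0,30,0,0,0],
  [0.3,0,0,30,0,0,0],
  [0.3,0,0,15,0,0,0],
  [0.3,0,0,0,0,0,0],
  [0.3,0,0,0,0,0,0],
])

```text
time: 8.82
ee_pos: [0.5995, 0.152, 0.0922]
tool_rot: [2.571, 1.804, 0.003]
force: [-0.6, -0.7, -2.0]
finger_gap: 0.0339
gripper_force: 30.0
```

play_rows([
  [0.3,-4,-20,0,0,0,0],
  [0.3,-7,-35,0,0,0,0],
  [0.3,-7,-35,0,0,0,0],
  [0.3,-7,-35,0,0,0,0],
  [0.3,-7,-35,0,0,0,0],
  [0.3,-7,-35,0,0,0,0],
  [0.3,-7,-35,0,0,0,0],
  [0.3,-7,-35,0,0,0,0],
  [0.3,-7,-35,0,0,0,0],
  [0.3,-7,-35,0,0,0,0],
  [0.3,-7,-30,0,0,0,0],
  [0.3,-4,-20,0,0,0,0],
])

```text
time: 9.82
ee_pos: [0.5195, -0.2354, 0.0896]
tool_rot: [-2.572, -1.801, 0.002]
force: [0.0, 0.4, -0.5]
finger_gap: 0.0338
gripper_force: 30.0
```

play_rows([
  [0.3,0,0,0,0,0,0],
  [0.3,0,0,0,0,0,0],
])

```text
time: 9.98
ee_pos: [0.5201, -0.2336, 0.0897]
tool_rot: [-2.572, -1.8, 0.001]
force: [-0.6, -0.1, -0.5]
finger_gap: 0.0339
gripper_force: 30.0
```

```bash
python3 - <<'E'
from h import *
o=get_obs();e=o['ee_pos'];print(e,o['finger_gap'],o['gripper_force'],o['force'],o['wrist_torque'])
c=cap('wrist','w6.png')
print(w2px('w6.png',[.5419,-.1762,.052]))
E
```

```text
[ 0.52009351 -0.23356917  0.08967129] 0.03388599581351715 29.98256742954254 [-0.63038982 -0.12579868 -0.49678725] [-0.02150908 -0.01093182  0.03712098]
(np.float64(313.32854235273265), np.float64(153.5791455257584))
```

View pics/w6.png

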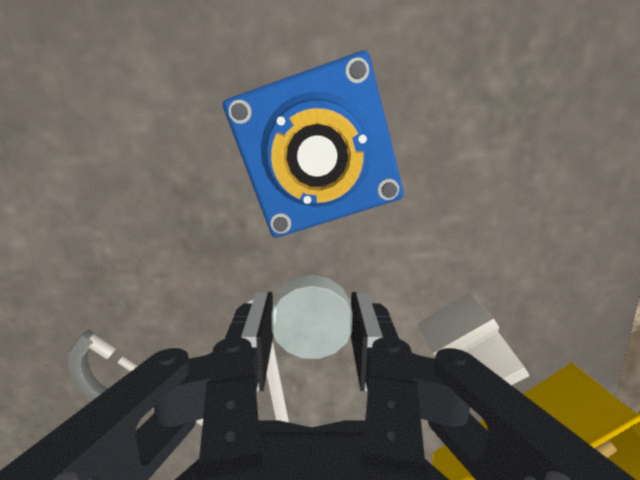

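The cell is seen at (317,156), the dots at (281,121), (362,139) and (307,200), and the held glass at (312,317). I'll measure both numerically.

```bash
python3 - <<'E'
from h import *
from scipy.spatial.transform import Rotation as R
o=get_obs();e=o['ee_pos'];M=R.from_rotvec(o['tool_rot']).as_matrix()
f='w6.png';im=cv2.imread('pics/'+f);h=cv2.cvtColor(im,cv2.COLOR_BGR2HSV)
m=((h[...,1]<40)&(h[...,2]>190)).astype(np.uint8)
roi=np.zeros_like(m);roi[80:240,240:400]=1
pts=[]
for r in ell(f,m*roi,8): print('white',r); pts.append(r)
W=px2w(f,pts[0][1],pts[0][2],.045);print('cell centre',W)
P=np.array([px2w(f,r[1],r[2],.030) for r in pts[1:4]])
c=np.linalg.solve(2*(P[1:,:2]-P[0,:2]),(P[1:,:2]**2).sum(1)-(P[0,:2]**2).sum());d=P[:,:2]-c
print('dots c',c,np.hypot(*d.T),np.degrees(np.arctan2(d[:,1],d[:,0])))
br=((abs(h[...,0].astype(int)-22)<6)&(h[...,1]>120)).astype(np.uint8)*roi
print('brass',ell(f,br,200)[:1])
# glass top face
g=((h[...,1]<45)&(h[...,2]>150)).astype(np.uint8);g[:250]=0;g=cv2.morphologyEx(g,cv2.MORPH_OPEN,np.ones((5,5)))
print(ell(f,g,500)[:4]); print(h[317,280:350:10].tolist(),h[285:355:8,312].tolist())
for u,v in [(312,322),(312,318)]:
    G=px2w(f,u,v,e[2]+.0436);print('glass tool',(M.T@(G-e)*1e3).round(2))
print('cell tool',(M.T@(W-e)*1e3).round(2))
E
```

```text
white (np.int32(1235), np.float64(316.8), np.float64(155.5), np.int32(298), np.int32(136), np.int32(39), np.int32(40))
white (np.int32(52), np.float64(280.5), np.float64(120.5), np.int32(277), np.int32(117), np.int32(8), np.int32(8))
white (np.int32(48), np.float64(362.2), np.float64(138.4), np.int32(359), np.int32(135), np.int32(8), np.int32(8))
white (np.int32(41), np.float64(307.0), np.float64(199.2), np.int32(304), np.int32(196), np.int32(7), np.int32(7))
white (np.int32(17), np.float64(356.7), np.float64(80.4), np.int32(352), np.int32(80), np.int32(10), np.int32(2))
white (np.int32(11), np.float64(246.4), np.float64(117.6), np.int32(242), np.int32(113), np.int32(8), np.int32(9))
white (np.int32(9), np.float64(247.9), np.float64(107.6), np.int32(246), np.int32(104), np.int32(4), np.int32(8))
cell centre [ 0.54330167 -0.17852577  0.045     ]
dots c [ 0.54330077 -0.17866468] [0.0304072 0.0304072 0.0304072] [ 118.203032     -1.93475303 -121.97739626]
brass [(np.int32(3380), np.float64(316.9), np.float64(155.1), np.int32(272), np.int32(109), np.int32(91), np.int32(93))]
[(np.int32(4770), np.float64(312.4), np.float64(321.2), np.int32(273), np.int32(286), np.int32(78), np.int32(73)), (np.int32(2251), np.float64(492.0), np.float64(351.2), np.int32(449), np.int32(320), np.int32(79), np.int32(64)), (np.int32(805), np.float64(276.1), np.float64(389.1), np.int32(267), np.int32(353), np.int32(21), np.int32(68))]
[[76, 15, 184], [76, 15, 185], [76, 18, 183], [76, 18, 188], [75, 16, 186], [75, 16, 190], [70, 12, 189]] [[75, 10, 149], [81, 18, 181], [87, 16, 179], [84, 14, 177], [85, 17, 184], [81, 14, 182], [76, 15, 187], [75, 16, 186], [75, 17, 185]]
glass tool [ -2.3   0.1 -43.6]
glass tool [ -0.39   0.1  -43.6 ]
cell tool [58.66  3.18 44.94]
```

play_rows([
  [0.3,3,5,-20,0,0,0],
  [0.3,3,6,-18,0,0,0],
  [0.3,3,5,-12,0,0,0],
  [0.3,0,0,-8,0,0,0],
  [0.3,0,0,0,0,0,0],
  [0.3,0,0,0,0,0,0],
])

```text
time: 10.53
ee_pos: [0.5301, -0.2163, 0.033]
tool_rot: [-2.57, -1.806, 0.001]
force: [-0.2, -1.1, 0.7]
finger_gap: 0.0341
gripper_force: 30.0
```

```bash
cat > cell.py <<'E'
from h import *
from scipy.spatial.transform import Rotation as R
import sys
f=sys.argv[1]
c=cap('wrist',f);o=get_obs();e=o['ee_pos'];M=R.from_rotvec(o['tool_rot']).as_matrix()
im=c['image'];h=cv2.cvtColor(im,cv2.COLOR_BGR2HSV)
u0,v0=[int(q) for q in w2px(f,[.5433,-.1786,.048])]
roi=np.zeros(im.shape[:2],np.uint8);roi[max(v0-60,0):v0+60,u0-60:u0+60]=1
m=((h[...,1]<40)&(h[...,2]>190)).astype(np.uint8)*roi
for r in ell(f,m,15): print('white',r,px2w(f,r[1],r[2],.045 if r[0]>500 else .03))
r=ell(f,m,15)[0];W=px2w(f,r[1],r[2],.045)
print('e',e,'yaw',np.degrees(np.arctan2(M[1,0],M[0,0])),'force',o['force'],'cell tool',(M.T@(W-e)*1e3).round(2))
g=((h[...,1]<45)&(h[...,2]>150)).astype(np.uint8);g[:250]=0;g=cv2.morphologyEx(g,cv2.MORPH_OPEN,np.ones((5,5)))
print('glass',ell(f,g,500)[:2])
E
python3 cell.py w7.png
```

```text
white (np.int32(1940), np.float64(311.0), np.float64(208.6), np.int32(286), np.int32(185), np.int32(51), np.int32(49)) [ 0.54335761 -0.17837121  0.045     ]
white (np.int32(79), np.float64(265.4), np.float64(161.7), np.int32(261), np.int32(157), np.int32(10), np.int32(10)) [ 0.5290245  -0.15178873  0.03      ]
white (np.int32(57), np.float64(367.4), np.float64(184.4), np.int32(364), np.int32(180), np.int32(7), np.int32(10)) [ 0.57302094 -0.17958069  0.03      ]
white (np.int32(24), np.float64(298.4), np.float64(259.3), np.int32(295), np.int32(257), np.int32(9), np.int32(5)) [ 0.52629506 -0.20559841  0.03      ]
e [ 0.53038749 -0.21678549  0.03364831] yaw 70.15951715390095 force [ 0.01810973  0.24672857 -1.49933368] cell tool [ 40.54  -0.83 -11.36]
glass [(np.int32(4842), np.float64(312.6), np.float64(320.7), np.int32(273), np.int32(283), np.int32(78), np.int32(76))]
```

play_rows([
  [0.3,5,14,0,0,0,0],
  [0.3,5,14,0,0,0,0],
  [0.3,3.5,12,0,0,0,0],
  [0.3,0,0,0,0,0,0],
  [0.3,0,0,-5,0,0,0],
  [0.3,0,0,-4,0,0,0],
  [0.3,0,0,-2,0,0,0],
  [0.3,0,0,0,0,0,0],
  [0.3,0,0,0,0,0,0],
])

```text
time: 11.33
ee_pos: [0.5433, -0.1774, 0.0219]
tool_rot: [-2.572, -1.803, 0.001]
force: [-0.2, 0.1, 0.1]
finger_gap: 0.0339
gripper_force: 30.0
```

play_rows([
  [0.3,0,0,-1,0,0,0],
  [0.3,0,0,-1,0,0,0],
  [0.3,0,0,0,0,0,0],
])

```text
time: 11.58
ee_pos: [0.5436, -0.1772, 0.02]
tool_rot: [-2.572, -1.804, 0.0]
force: [0.4, -0.5, -0.6]
finger_gap: 0.0344
gripper_force: 30.0
```

play_rows([
  [0.3,0.3,0.4,-0.7,0,0,0],
  [0.3,0,0,0,0,0,0],
  [0.3,0,0,-0.8,0,0,0],
  [0.3,0,0,0,0,0,0],
])

```text
time: 11.92
ee_pos: [0.5439, -0.1766, 0.0186]
tool_rot: [-2.571, -1.805, 0.0]
force: [-0.2, 0.4, -0.2]
finger_gap: 0.0342
gripper_force: 30.0
```

play_rows([
  [0.3,0,0,-0.7,0,0,0],
  [0.3,0,0,0,0,0,0],
  [0.3,0,0,0,0,0,0],
])

```text
time: 12.17
ee_pos: [0.5439, -0.1766, 0.0179]
tool_rot: [-2.571, -1.805, 0.0]
force: [-0.5, 0.9, -1.1]
finger_gap: 0.0339
gripper_force: 30.0
```

play_rows([
  [0.3,0,0,-0.7,0,0,0],
  [0.3,0,0,0,0,0,0],
  [0.3,0,0,-0.7,0,0,0],
  [0.3,0,0,0,0,0,0],
])

```text
time: 12.5
ee_pos: [0.5439, -0.1766, 0.0165]
tool_rot: [-2.571, -1.805, 0.0]
force: [0.3, 0.5, -0.1]
finger_gap: 0.0339
gripper_force: 30.0
```

play_rows([
  [0.3,0,0,-0.7,0,0,0],
  [0.3,0,0,0,0,0,0],
  [0.3,0,0,0,0,0,0],
])

```text
time: 12.75
ee_pos: [0.5439, -0.1766, 0.0158]
tool_rot: [-2.572, -1.805, 0.0]
force: [-0.8, -0.1, -1.1]
finger_gap: 0.0337
gripper_force: 30.0
```

play_rows([
  [0.5,0,0,0,0,0,0],
  [0.5,0,0,0,0,0,0],
  [0.6,0,0,0,0,0,0],
  [0.7,0,0,0,0,0,0],
  [0.8,0,0,5,0,0,0],
  [1,0,0,20,0,0,0],
  [1,0,0,30,0,0,0],
  [1,-4,-13,30,0,0,0],
  [1,-8,-25,0,0,0,0],
  [1,-6,-17,0,0,0,0],
  [1,0,0,0,0,0,0],
  [1,0,0,0,0,0,0],
])

```text
time: 13.75
ee_pos: [0.5256, -0.2322, 0.1012]
tool_rot: [2.573, 1.802, 0.0]
force: [0.3, -1.0, -1.4]
finger_gap: 0.0853
gripper_force: 0.0
```

```bash
python3 - <<'E'
from h import *
c=cap('wrist','w8.png');o=get_obs();print(o['ee_pos'],o['finger_gap'])
a=c['image'][60:260,200:440];s=cap('side','s3.png')['image'][180:245,320:395]
out=np.zeros((600,800,3),np.uint8);out[:400,:480]=cv2.resize(a,None,fx=2,fy=2,interpolation=cv2.INTER_CUBIC);out[:260,500:800]=cv2.resize(s,None,fx=4,fy=4,interpolation=cv2.INTER_CUBIC)
cv2.imwrite('pics/w8c.png',out)
E
```

```text
[ 0.5257676  -0.23151039  0.10095647] 0.08537628102349673
```

View pics/w8c.png

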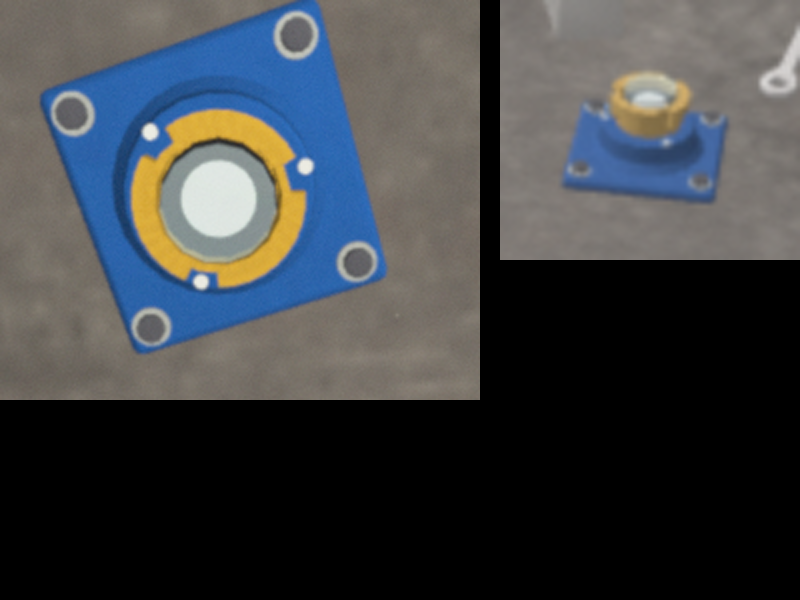

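The glass lies flat and central in the cell: crop (219,200), inside the brass rim. Next I'll go above the ring.

play_rows([
  [1,-1,20,0,0,0,0],
  [1,-3,35,0,0,0,0],
  [1,-4,35,0,0,0,0],
  [1,-4,35,0,0,0,0],
  [1,-4,35,0,0,0,0],
  [1,-4,35,0,0,0,0],
  [1,-4,35,0,0,0,0],
  [1,-4,35,0,0,0,0],
  [1,-4,35,0,0,0,0],
  [1,-4,35,-10,0,0,0],
  [1,-2,30,-10,0,0,0],
  [1,0,19,-11,0,0,0],
])

```text
time: 14.85
ee_pos: [0.4868, 0.156, 0.0698]
tool_rot: [-2.569, -1.808, -0.001]
force: [-0.5, -0.7, -0.4]
finger_gap: 0.0856
gripper_force: 0.0
```

play_rows([
  [1,0,0,0,0,0,0],
  [1,0,0,0,0,0,0],
])

```text
time: 15.02
ee_pos: [0.4869, 0.1539, 0.0693]
tool_rot: [-2.568, -1.809, 0.002]
force: [0.1, -0.8, 0.0]
finger_gap: 0.0855
gripper_force: 0.0
```

```bash
cat > ring.py <<'E'
from h import *
from scipy.spatial.transform import Rotation as R
import sys
f=sys.argv[1];zt=float(sys.argv[2])  # height of ring top; '-' relative
c=cap('wrist',f);o=get_obs();e=o['ee_pos'];M=R.from_rotvec(o['tool_rot']).as_matrix()
if len(sys.argv)>3: zt+=e[2]
h=cv2.cvtColor(c['image'],cv2.COLOR_BGR2HSV)
m=((h[...,1]>150)&((h[...,0]<4)|(h[...,0]>176))&(h[...,2]>120)).astype(np.uint8)
for r in ell(f,m,8):
    P=px2w(f,r[1],r[2],zt);print('red',r[:3],P,(M.T@(P-e)*1e3).round(1))
b=((h[...,1]<30)&(h[...,2]>150)).astype(np.uint8)
print('bright',ell(f,b,1500)[:3]);print('e',e,np.degrees(np.arctan2(M[1,0],M[0,0])),o['finger_gap'])
E
python3 ring.py w9.png .025
```

```text
red (np.int32(48), np.float64(311.8), np.float64(211.9)) [0.49524946 0.17728136 0.025     ] [25.4 -0.8 44.8]
red (np.int32(44), np.float64(84.2), np.float64(251.6)) [0.34574584 0.2023839  0.025     ] [  -1.5 -150.    44.9]
red (np.int32(43), np.float64(276.6), np.float64(269.2)) [0.45998205 0.14828882 0.025     ] [-13.8 -24.2  44.9]
red (np.int32(42), np.float64(345.1), np.float64(270.2)) [0.50269946 0.13225111 0.025     ] [-14.4  21.4  44.8]
red (np.int32(40), np.float64(153.3), np.float64(257.2)) [0.38660495 0.18360292 0.025     ] [  -5.3 -105.2   44.9]
red (np.int32(38), np.float64(122.8), np.float64(307.2)) [0.3495859 0.1576177 0.025    ] [ -42.3 -131.3   44.9]
red (np.int32(29), np.float64(378.8), np.float64(348.2)) [0.50668549 0.06642997 0.025     ] [-75.   47.4  44.8]
red (np.int32(26), np.float64(392.0), np.float64(397.0)) [0.50390742 0.02176744 0.025     ] [-118.    59.9   44.9]
bright [(np.int32(5504), np.float64(311.7), np.float64(247.4), np.int32(264), np.int32(200), np.int32(96), np.int32(95))]
e [0.48745919 0.15306399 0.06983697] 70.23501666732251 0.08510424741061436
```

play_rows([
  [1,-1.2,-0.7,-20,0,0,-0.014],
  [1,0,0,-30,0,0,0],
  [1,0,0,-26,0,0,0],
  [1,0,0,-16,0,0,0],
  [1,0,0,-8,0,0,0],
  [1,0,0,-4,0,0,0],
  [0.8,0,0,0,0,0,0],
  [0.7,0,0,0,0,0,0],
  [0.6,0,0,0,0,0,0],
  [0.6,0,0,0,0,0,0],
  [0.6,0,0,0,0,0,0],
  [0.6,0,0,0,0,0,0],
], grip_force=60)

```text
time: 16.07
ee_pos: [0.4877, 0.1516, -0.0327]
tool_rot: [2.583, 1.786, 0.003]
force: [0.1, -2.2, 7.2]
finger_gap: 0.0616
gripper_force: 66.0
```

play_rows([
  [0.6,0,0,0,0,0,0],
  [0.6,0,0,0,0,0,0],
  [0.6,0,0,0,0,0,0],
])

```text
time: 16.32
ee_pos: [0.4877, 0.1516, -0.0327]
tool_rot: [2.583, 1.786, 0.003]
force: [0.0, -2.9, 6.8]
finger_gap: 0.0619
gripper_force: 66.0
```

```bash
python3 ring.py w10.png .025; python3 -c "
from h import *;o=get_obs();print(o['force'],o['wrist_torque'],o['gripper_force'],o['tool_rot'])"
```

```text
red (np.int32(171), np.float64(311.5), np.float64(273.4)) [0.49692083 0.17686617 0.025     ] [ 27.   -0.2 -57.7]
red (np.int32(135), np.float64(253.7), np.float64(365.6)) [0.4616055  0.14800843 0.025     ] [-12.5 -23.  -57.8]
red (np.int32(135), np.float64(43.7), np.float64(348.4)) [0.38872947 0.1841757  0.025     ] [  -4.4 -104.   -57.9]
red (np.int32(132), np.float64(369.3), np.float64(365.4)) [0.50432678 0.13186599 0.025     ] [-12.5  22.7 -57.6]
red (np.int32(99), np.float64(4.7), np.float64(423.6)) [0.35268629 0.158601   0.025     ] [ -41.1 -128.6  -58. ]
bright [(np.int32(14569), np.float64(311.7), np.float64(329.6), np.int32(231), np.int32(260), np.int32(162), np.int32(143))]
e [ 0.4876926   0.15158498 -0.03269019] 69.31026324805649 0.06124712133737349
[-1.39079455 -1.56295572  7.39094298] [-0.31199486  0.36900876  0.01908371] 65.96779079642147 [2.58304393 1.78559164 0.00309591]
```

play_rows([
  [0.6,0,0,5,0,0,0],
  [0.6,0,0,15,0,0,0],
  [0.6,0,0,25,0,0,0],
  [0.6,0,0,30,0,0,0],
  [0.6,0,0,30,0,0,0],
  [0.6,0,0,20,0,0,0],
  [0.6,0,0,0,0,0,0],
])

```text
time: 16.95
ee_pos: [0.4891, 0.1521, 0.0959]
tool_rot: [2.581, 1.785, 0.011]
force: [0.4, -0.2, -1.0]
finger_gap: 0.0617
gripper_force: 65.6
```

play_rows([
  [0.6,4,-20,0,0,0,0.071],
  [0.6,8,-34,0,0,0,0.071],
  [0.6,8,-34,0,0,0,0.071],
  [0.6,8,-34,0,0,0,0.071],
  [0.6,8,-34,0,0,0,0.071],
  [0.6,8,-34,0,0,0,0.071],
  [0.6,8,-34,0,0,0,0.071],
  [0.6,8,-34,0,0,0,0.071],
  [0.6,8,-34,0,0,0,0.071],
  [0.6,8,-34,0,0,0,0.071],
  [0.6,8,-34,0,0,0,0.071],
  [0.6,5,-34,0,0,0,0.071],
])

```text
time: 17.95
ee_pos: [0.5759, -0.244, 0.0904]
tool_rot: [-1.61, -2.697, -0.0]
force: [0.5, -0.1, -1.3]
finger_gap: 0.0614
gripper_force: 65.5
```

play_rows([
  [0.6,0,0,0,0,0,0],
  [0.6,0,0,0,0,0,0],
  [0.6,0,0,0,0,0,0],
])

```text
time: 18.2
ee_pos: [0.5752, -0.2421, 0.0903]
tool_rot: [-1.616, -2.693, -0.0]
force: [-0.5, 0.3, -1.2]
finger_gap: 0.0615
gripper_force: 65.5
```

```bash
python3 cell.py w11.png; python3 ring.py w12.png .0577 r; python3 -c "
from h import *;o=get_obs();print(o['force'],o['wrist_torque'],o['joint_pos'])"
```

```text
white (np.int32(1295), np.float64(314.2), np.float64(135.9), np.int32(295), np.int32(116), np.int32(40), np.int32(41)) [ 0.54307527 -0.17856848  0.045     ]
white (np.int32(52), np.float64(314.4), np.float64(83.6), np.int32(311), np.int32(80), np.int32(8), np.int32(8)) [ 0.52905025 -0.1518976   0.03      ]
white (np.int32(43), np.float64(354.7), np.float64(159.9), np.int32(351), np.int32(157), np.int32(8), np.int32(7)) [ 0.57365481 -0.17984517  0.03      ]
white (np.int32(43), np.float64(273.1), np.float64(159.9), np.int32(270), np.int32(157), np.int32(7), np.int32(7)) [ 0.52697631 -0.20470548  0.03      ]
e [ 0.57532082 -0.24150458  0.09054105] yaw 118.11994815082555 force [-0.34724601  0.42770078 -0.73668569] cell tool [70.66  1.24 45.61]
glass [(np.int32(16503), np.float64(306.8), np.float64(337.7), np.int32(231), np.int32(260), np.int32(162), np.int32(164)), (np.int32(5282), np.float64(612.8), np.float64(379.2), np.int32(563), np.int32(315), np.int32(77), np.int32(119))]
red (np.int32(171), np.float64(311.5), np.float64(273.3)) [ 0.5624264  -0.21760904  0.14849655] [ 27.   -0.4 -57.7]
red (np.int32(133), np.float64(369.3), np.float64(365.4)) [ 0.60107273 -0.24162459  0.14849655] [-12.4  22.4 -57.7]
red (np.int32(133), np.float64(253.8), np.float64(365.4)) [ 0.56091004 -0.26306134  0.14849655] [-12.3 -23.2 -57.7]
bright [(np.int32(16529), np.float64(306.8), np.float64(337.9), np.int32(231), np.int32(260), np.int32(162), np.int32(164)), (np.int32(3630), np.float64(97.6), np.float64(271.6), np.int32(27), np.int32(189), np.int32(137), np.int32(168))]
e [ 0.57548805 -0.24125063  0.09079655] 118.15800373239757 0.061411881207834945
[ 0.02871915 -0.66585515 -1.0110176 ] [ 0.00711404 -0.0122162  -0.03192427] [-5.31441346e-01  4.28635732e-01  7.74852134e-03  1.15045082e+00
  2.02628010e-04  5.47905019e-01]
```

play_rows([
  [0.6,0,0,-15,0,0,0],
  [0.6,0,0,-20,0,0,0],
  [0.6,0,0,-12,0,0,0],
  [0.6,0,0,-8,0,0,0],
  [0.6,0,0,0,0,0,0],
  [0.6,0,0,0,0,0,0],
])

```text
time: 18.8
ee_pos: [0.5758, -0.2416, 0.0362]
tool_rot: [-1.614, -2.695, -0.0]
force: [-0.0, -0.6, -0.9]
finger_gap: 0.0616
gripper_force: 65.5
```

```bash
python3 cell.py w13.png;  python3 ring.py w14.png .0577 r
```

```text
white (np.int32(2227), np.float64(313.6), np.float64(140.4), np.int32(288), np.int32(114), np.int32(52), np.int32(54)) [ 0.54299387 -0.17853136  0.045     ]
white (np.int32(71), np.float64(365.7), np.float64(171.0), np.int32(361), np.int32(167), np.int32(10), np.int32(9)) [ 0.57371161 -0.17986254  0.03      ]
white (np.int32(68), np.float64(261.1), np.float64(170.5), np.int32(257), np.int32(166), np.int32(9), np.int32(10)) [ 0.52698314 -0.20458301  0.03      ]
e [ 0.57614886 -0.24200037  0.03671188] yaw 118.16718105647594 force [-0.34166707  0.56763331 -1.52997117] cell tool [71.6   0.74 -8.34]
glass [(np.int32(14787), np.float64(311.5), np.float64(329.7), np.int32(231), np.int32(260), np.int32(162), np.int32(143)), (np.int32(3562), np.float64(616.2), np.float64(400.6), np.int32(574), np.int32(347), np.int32(66), np.int32(98))]
red (np.int32(171), np.float64(311.5), np.float64(273.3)) [ 0.56314993 -0.21805368  0.09462593] [ 27.5  -0.1 -57.7]
red (np.int32(133), np.float64(369.2), np.float64(365.4)) [ 0.6018288  -0.24210668  0.09462593] [-12.   22.6 -57.7]
red (np.int32(133), np.float64(253.8), np.float64(365.4)) [ 0.56168242 -0.26354604  0.09462593] [-12.  -22.9 -57.7]
bright [(np.int32(14804), np.float64(311.5), np.float64(329.9), np.int32(231), np.int32(260), np.int32(162), np.int32(143)), (np.int32(4755), np.float64(58.5), np.float64(293.1), np.int32(0), np.int32(204), np.int32(128), np.int32(198)), (np.int32(2404), np.float64(313.4), np.float64(139.2), np.int32(287), np.int32(111), np.int32(54), np.int32(57))]
e [ 0.57628826 -0.24225369  0.03692593] 118.15617376282303 0.06143366662467368
```

play_rows([
  [0.6,-6,12,0,0,0,0],
  [0.6,-10,20,0,0,0,0],
  [0.6,-10,19,0,0,0,0],
  [0.6,-6,11.3,0,0,0,0],
  [0.6,0,0,0,0,0,0],
  [0.6,0,0,0,0,0,0],
  [0.6,0,0,0,0,0,0],
])

```text
time: 19.48
ee_pos: [0.5446, -0.1808, 0.0365]
tool_rot: [1.614, 2.693, -0.0]
force: [-1.2, -0.2, -0.2]
finger_gap: 0.0614
gripper_force: 65.5
```

play_rows([
  [0.6,0,0,0,0,0,0],
  [0.6,0,0,0,0,0,0],
])

```text
time: 19.65
ee_pos: [0.5441, -0.1808, 0.0358]
tool_rot: [1.616, 2.694, -0.0]
force: [0.9, -0.5, -0.8]
finger_gap: 0.0614
gripper_force: 65.5
```

```bash
python3 ring.py w15.png .0577 r
```

```text
red (np.int32(168), np.float64(311.5), np.float64(273.3)) [ 0.53127216 -0.15697247  0.09343498] [ 26.9  -0.1 -57.7]
red (np.int32(132), np.float64(369.3), np.float64(365.4)) [ 0.570042   -0.18110347  0.09343498] [-12.6  22.8 -57.7]
red (np.int32(132), np.float64(253.7), np.float64(365.4)) [ 0.52970534 -0.20259371  0.09343498] [-12.6 -22.9 -57.7]
bright [(np.int32(14924), np.float64(311.6), np.float64(329.9), np.int32(231), np.int32(260), np.int32(162), np.int32(143)), (np.int32(2013), np.float64(102.9), np.float64(347.1), np.int32(41), np.int32(308), np.int32(102), np.int32(109))]
e [ 0.54399056 -0.18068835  0.03573498] 118.0960587487903 0.061314069736730745
```

play_rows([
  [0.6,-0.3,1.4,0,0,0,0],
  [0.6,0,0,-7,0,0,0],
  [0.6,0,0,-7,0,0,0],
  [0.6,0,0,-4,0,0,0],
  [0.6,0,0,0,0,0,0],
  [0.6,0,0,0,0,0,0],
])

```text
time: 20.2
ee_pos: [0.5431, -0.1785, 0.0173]
tool_rot: [-1.614, -2.694, 0.0]
force: [-0.1, -0.0, -1.4]
finger_gap: 0.0614
gripper_force: 65.5
```

play_rows([
  [0.6,0,0,-1,0,0,0],
  [0.6,0,0,-1,0,0,0],
  [0.6,0,0,0,0,0,0],
])

```text
time: 20.45
ee_pos: [0.5435, -0.1786, 0.0159]
tool_rot: [1.615, 2.695, 0.0]
force: [-0.8, -0.1, -0.9]
finger_gap: 0.0615
gripper_force: 65.5
```

play_rows([
  [0.6,0,0,-1,0,0,0],
  [0.6,0,0,0,0,0,0],
])

```text
time: 20.62
ee_pos: [0.5434, -0.1786, 0.0148]
tool_rot: [1.615, 2.695, 0.0]
force: [-0.8, -0.2, -1.1]
finger_gap: 0.0618
gripper_force: 65.5
```

play_rows([
  [0.6,0.3,-0.5,-0.5,0,0,0],
  [0.6,0,0,0,0,0,0],
  [0.6,0,0,0,0,0,0],
])

```text
time: 20.87
ee_pos: [0.5437, -0.1792, 0.0144]
tool_rot: [1.615, 2.695, -0.0]
force: [-0.3, 0.0, -0.7]
finger_gap: 0.0617
gripper_force: 65.5
```

play_rows([
  [0.6,0,0,-0.7,0,0,0],
  [0.6,0,0,0,0,0,0],
])

```text
time: 21.03
ee_pos: [0.5436, -0.1791, 0.0136]
tool_rot: [-1.615, -2.695, 0.0]
force: [-0.2, 0.2, -1.8]
finger_gap: 0.061
gripper_force: 65.5
```

play_rows([
  [0.6,0,0,-0.7,0,0,0],
  [0.6,0,0,0,0,0,0],
])

```text
time: 21.2
ee_pos: [0.5437, -0.1791, 0.0129]
tool_rot: [-1.615, -2.695, 0.0]
force: [-0.5, -0.1, -0.2]
finger_gap: 0.0616
gripper_force: 65.5
```

play_rows([
  [0.6,0,0,-0.7,0,0,0],
  [0.6,0,0,0,0,0,0],
])

```text
time: 21.37
ee_pos: [0.5437, -0.1791, 0.0122]
tool_rot: [-1.615, -2.695, -0.0]
force: [-0.4, -0.6, -1.2]
finger_gap: 0.0618
gripper_force: 65.5
```

play_rows([
  [0.6,0,0,-1,0,0,0],
  [0.6,0,0,0,0,0,0],
])

```text
time: 21.53
ee_pos: [0.5437, -0.1791, 0.0111]
tool_rot: [-1.615, -2.695, 0.0]
force: [-0.1, 0.1, -1.9]
finger_gap: 0.0618
gripper_force: 65.5
```

play_rows([
  [0.6,0,0,-1,0,0,0],
  [0.6,0,0,-1,0,0,0],
  [0.6,0,0,0,0,0,0],
])

```text
time: 21.78
ee_pos: [0.5436, -0.1791, 0.009]
tool_rot: [-1.615, -2.694, 0.0]
force: [-0.6, 0.4, -1.1]
finger_gap: 0.0616
gripper_force: 65.5
```

play_rows([
  [0.6,0,0,-1,0,0,0],
  [0.6,0,0,-1,0,0,0],
  [0.6,0,0,0,0,0,0],
])

```text
time: 22.03
ee_pos: [0.5436, -0.1791, 0.0071]
tool_rot: [-1.615, -2.695, 0.0]
force: [0.5, -0.5, -0.9]
finger_gap: 0.0617
gripper_force: 65.5
```

play_rows([
  [0.6,0,0,-1,0,0,0],
  [0.6,0,0,-0.5,0,0,0],
  [0.6,0,0,0,0,0,0],
])

```text
time: 22.28
ee_pos: [0.5437, -0.1791, 0.0056]
tool_rot: [-1.615, -2.695, 0.0]
force: [-0.2, -0.3, -0.8]
finger_gap: 0.0615
gripper_force: 65.5
```

play_rows([
  [0.6,0,0,-0.6,0,0,0],
  [0.6,0,0,0,0,0,0],
])

```text
time: 22.45
ee_pos: [0.5437, -0.1791, 0.0051]
tool_rot: [-1.615, -2.695, 0.0]
force: [0.8, -0.2, -0.7]
finger_gap: 0.0618
gripper_force: 65.5
```

play_rows([
  [0.6,0,0,-0.6,0,0,0],
  [0.6,0,0,0,0,0,0],
])

```text
time: 22.62
ee_pos: [0.5437, -0.1791, 0.0045]
tool_rot: [-1.615, -2.695, -0.0]
force: [-0.0, 0.7, -0.8]
finger_gap: 0.0617
gripper_force: 65.5
```

play_rows([
  [0.6,0,0,-0.5,0,0,0],
  [0.6,0,0,0,0,0,0],
])

```text
time: 22.78
ee_pos: [0.5437, -0.1791, 0.004]
tool_rot: [-1.615, -2.695, 0.0]
force: [-0.3, -0.2, -1.2]
finger_gap: 0.0616
gripper_force: 65.5
```

play_rows([
  [0.6,0,0,-0.4,0,0,0],
  [0.6,0,0,0,0,0,0],
])

```text
time: 22.95
ee_pos: [0.5437, -0.1791, 0.0036]
tool_rot: [-1.615, -2.695, 0.0]
force: [-0.0, -0.3, -1.3]
finger_gap: 0.0616
gripper_force: 65.5
```

play_rows([
  [0.6,0,0,-0.4,0,0,0],
  [0.6,0,0,0,0,0,0],
])

```text
time: 23.12
ee_pos: [0.5437, -0.1791, 0.0032]
tool_rot: [1.615, 2.695, 0.0]
force: [0.6, -0.6, 0.4]
finger_gap: 0.0616
gripper_force: 65.5
```

play_rows([
  [0.6,0,0,-0.4,0,0,0],
  [0.6,0,0,0,0,0,0],
])

```text
time: 23.28
ee_pos: [0.5437, -0.1791, 0.003]
tool_rot: [1.615, 2.695, 0.0]
force: [-1.1, 0.7, 1.6]
finger_gap: 0.0614
gripper_force: 65.9
```

play_rows([
  [0.6,0,0,-0.4,0,0,0],
  [0.6,0,0,0,0,0,0],
])

```text
time: 23.45
ee_pos: [0.5438, -0.1791, 0.0028]
tool_rot: [1.615, 2.694, 0.0]
force: [-1.0, 0.6, 5.0]
finger_gap: 0.0615
gripper_force: 66.2
```

Light contact at TCP z ≈ 3.3 mm, i.e. ring origin ≈ 40 mm, so the bite should come near 40° from the gap. I'll ease the load and turn clockwise.

play_rows([
  [0.6,0,0,0.4,0,0,0],
  [0.6,0,0,0,0,0,-0.035],
  [0.6,0,0,0,0,0,-0.035],
  [0.6,0,0,0,0,0,-0.035],
  [0.6,0,0,0,0,0,-0.035],
  [0.6,0,0,0,0,0,0],
])

```text
time: 23.95
ee_pos: [0.544, -0.1793, 0.003]
tool_rot: [1.801, 2.573, 0.0]
force: [-0.0, -1.2, 2.6]
finger_gap: 0.0615
gripper_force: 65.9
```

play_rows([
  [0.6,0,0,0,0,0,-0.035],
  [0.6,0,0,0,0,0,-0.035],
  [0.6,0,0,0,0,0,-0.035],
  [0.6,0,0,0,0,0,-0.035],
  [0.6,0,0,0,0,0,0],
])

```text
time: 24.37
ee_pos: [0.544, -0.1792, 0.003]
tool_rot: [1.975, 2.442, 0.0]
force: [0.1, -0.1, 2.3]
finger_gap: 0.0616
gripper_force: 65.9
```

```bash
cat > st.py <<'E'
from h import *
from scipy.spatial.transform import Rotation as R
F=[]
for i in range(3):
    o=get_obs();M=R.from_rotvec(o['tool_rot']).as_matrix();F.append(np.r_[o['force'],o['wrist_torque']*100]);cams.capture('side')
print('yaw %.2f turned %.2f'%(a:=np.degrees(np.arctan2(M[1,0],M[0,0])),118.05-a),o['ee_pos'].round(4),'F',np.mean(F,0).round(2),'std',np.std(F,0).round(1),o['time'],'q6',o['joint_pos'][5].round(2))
E
python3 st.py
```

```text
yaw 102.19 turned 15.86 [ 0.5439 -0.1793  0.003 ] F [ 0.18 -0.18  2.42 -3.   -6.59 -2.47] std [0.2 0.6 0.4 3.2 1.5 1.3] 24.4667 q6 0.89
```

play_rows([
  [0.6,0,0,0,0,0,-0.035],
  [0.6,0,0,0,0,0,-0.035],
  [0.6,0,0,0,0,0,-0.035],
  [0.6,0,0,0,0,0,0],
])

```text
time: 24.85
ee_pos: [0.5438, -0.1792, 0.003]
tool_rot: [2.101, 2.335, 0.0]
force: [0.4, 0.9, 3.3]
finger_gap: 0.0612
gripper_force: 66.0
```

play_rows([
  [0.6,0,0,0,0,0,-0.035],
  [0.6,0,0,0,0,0,-0.035],
  [0.6,0,0,0,0,0,-0.035],
  [0.6,0,0,0,0,0,0],
])

```text
time: 25.18
ee_pos: [0.5438, -0.1791, 0.0029]
tool_rot: [2.22, 2.223, 0.0]
force: [0.8, -0.8, 3.4]
finger_gap: 0.0617
gripper_force: 66.0
```

```bash
python3 st.py
```

```text
yaw 90.19 turned 27.86 [ 0.5438 -0.1792  0.003 ] F [ 0.24 -0.02  3.8  -2.07 -1.32 -0.52] std [0.6 0.5 0.3 1.7 2.5 2.7] 25.2833 q6 1.1
```

play_rows([
  [0.6,0,0,0.35,0,0,0],
  [0.6,0,0,0,0,0,0],
  [0.6,0,0,0,0,0,-0.035],
  [0.6,0,0,0,0,0,0],
])

```text
time: 25.67
ee_pos: [0.5436, -0.1791, 0.0031]
tool_rot: [-2.26, -2.182, 0.0]
force: [-0.4, -0.5, 1.0]
finger_gap: 0.0616
gripper_force: 65.8
```

```bash
python3 st.py
```

```text
yaw 88.13 turned 29.92 [ 0.5436 -0.179   0.0031] F [-0.14  0.11  1.41 -1.39 -3.55 -6.28] std [0.2 0.4 0.3 0.6 0.8 0.7] 25.7667 q6 1.14
```

play_rows([
  [0.6,0,0,0,0,0,-0.0175],
  [0.6,0,0,0,0,0,-0.0175],
  [0.6,0,0,0,0,0,0],
])

```text
time: 26.07
ee_pos: [0.5436, -0.179, 0.0032]
tool_rot: [-2.298, -2.142, 0.0]
force: [0.5, -0.1, 1.9]
finger_gap: 0.0616
gripper_force: 65.7
```

```bash
python3 st.py
```

```text
yaw 86.06 turned 31.99 [ 0.5436 -0.1791  0.0032] F [ 0.3   0.23  0.64  5.18  4.39 -1.58] std [0.5 0.3 1.  1.2 0.9 1.3] 26.1667 q6 1.17
```

play_rows([
  [0.6,0,0,0,0,0,-0.0175],
  [0.6,0,0,0,0,0,-0.0175],
  [0.6,0,0,0,0,0,0],
])

```text
time: 26.47
ee_pos: [0.5437, -0.1791, 0.0032]
tool_rot: [-2.336, -2.101, 0.0]
force: [0.2, 0.8, -0.3]
finger_gap: 0.0613
gripper_force: 65.7
```

```bash
python3 st.py
```

```text
yaw 84.04 turned 34.01 [ 0.5437 -0.1792  0.0032] F [ 0.24  0.24  0.29  3.4  -0.59 -1.6 ] std [0.1 0.9 0.4 2.2 3.1 0.7] 26.5667 q6 1.21
```

play_rows([
  [0.6,0,0,0,0,0,-0.0175],
  [0.6,0,0,0,0,0,-0.0175],
  [0.6,0,0,0,0,0,0],
])

```text
time: 26.87
ee_pos: [0.5437, -0.1791, 0.0032]
tool_rot: [-2.372, -2.06, 0.0]
force: [-0.1, -0.0, 0.4]
finger_gap: 0.0614
gripper_force: 65.6
```

```bash
sed -i 's/range(3)/range(5)/' st.py; python3 st.py
```

```text
yaw 82.04 turned 36.01 [ 0.5437 -0.1792  0.0032] F [ 0.2  -0.05 -0.21  0.58 -0.51 -0.48] std [0.2 0.2 0.6 1.9 1.6 4. ] 27.0667 q6 1.24
```

play_rows([
  [0.6,0,0,0,0,0,-0.0175],
  [0.6,0,0,0,0,0,-0.0175],
  [0.6,0,0,0,0,0,0],
])

```text
time: 27.37
ee_pos: [0.5437, -0.1791, 0.0032]
tool_rot: [2.408, 2.018, -0.0]
force: [-0.3, 0.6, 0.2]
finger_gap: 0.0613
gripper_force: 65.6
```

```bash
python3 st.py
```

```text
yaw 80.04 turned 38.01 [ 0.5437 -0.1792  0.0032] F [-0.02  0.17 -0.32  1.75  0.99 -1.56] std [0.4 0.5 0.4 2.2 3.9 1.6] 27.5667 q6 1.28
```

play_rows([
  [0.6,0,0,0,0,0,-0.0175],
  [0.6,0,0,0,0,0,-0.0175],
  [0.6,0,0,0,0,0,0],
])

```text
time: 27.87
ee_pos: [0.5437, -0.1791, 0.0032]
tool_rot: [-2.443, -1.975, 0.0]
force: [0.2, -0.1, 0.1]
finger_gap: 0.0613
gripper_force: 65.6
```

```bash
python3 st.py
```

```text
yaw 78.03 turned 40.02 [ 0.5437 -0.1791  0.0032] F [-0.47  0.12 -0.17  3.81  2.43 -1.92] std [0.7 0.4 0.3 2.2 3.7 1.9] 28.0667 q6 1.31
```

play_rows([
  [0.6,0,0,0,0,0,-0.0175],
  [0.6,0,0,0,0,0,-0.0175],
  [0.6,0,0,0,0,0,0],
])

```text
time: 28.37
ee_pos: [0.5436, -0.1791, 0.0031]
tool_rot: [-2.477, -1.932, 0.0]
force: [-1.0, -0.8, -0.9]
finger_gap: 0.0616
gripper_force: 65.5
```

```bash
python3 st.py
```

```text
yaw 76.02 turned 42.03 [ 0.5436 -0.1791  0.0031] F [-0.56  0.01 -1.1   1.43  7.51 -1.82] std [0.4 0.5 0.2 2.1 2.2 3.2] 28.5667 q6 1.35
```

play_rows([
  [0.6,0,0,0,0,0,-0.0175],
  [0.6,0,0,0,0,0,-0.0175],
  [0.6,0,0,0,0,0,0],
])

```text
time: 28.87
ee_pos: [0.5436, -0.1791, 0.0031]
tool_rot: [-2.51, -1.889, 0.0]
force: [-0.9, 0.6, -3.4]
finger_gap: 0.0614
gripper_force: 65.5
```

```bash
python3 st.py
```

```text
yaw 74.01 turned 44.04 [ 0.5437 -0.1792  0.0031] F [-0.63 -0.64 -2.85 -4.    7.87 -3.61] std [0.2 0.7 0.5 2.7 2.5 3.9] 29.0667 q6 1.38
```

play_rows([
  [0.6,0,0,0,0,0,-0.0175],
  [0.6,0,0,0,0,0,-0.0175],
  [0.6,0,0,0,0,0,0],
])

```text
time: 29.37
ee_pos: [0.5436, -0.1791, 0.003]
tool_rot: [-2.543, -1.844, 0.0]
force: [-0.8, 0.3, -5.2]
finger_gap: 0.0612
gripper_force: 66.0
```

```bash
python3 st.py
```

```text
yaw 72.01 turned 46.04 [ 0.5436 -0.1791  0.0031] F [ -0.64  -0.38  -4.92 -11.11   8.5   -2.68] std [0.3 0.5 0.3 3.2 2.4 1.6] 29.5667 q6 1.42
```

Bite shows clearly: Fz stays flat until about 41°, then changes by roughly 1 N/deg. The target is a total turn of about 53°. I'll follow the ring down while finishing the turn.

play_rows([
  [0.6,0,0,-0.2,0,0,-0.0175],
  [0.6,0,0,-0.2,0,0,-0.0175],
  [0.6,0,0,-0.1,0,0,-0.0175],
  [0.6,0,0,0,0,0,0],
])

```text
time: 29.95
ee_pos: [0.5438, -0.1792, 0.0029]
tool_rot: [2.59, 1.777, 0.0]
force: [-1.5, 0.1, -2.8]
finger_gap: 0.0616
gripper_force: 66.4
```

```bash
python3 st.py
```

```text
yaw 69.00 turned 49.05 [ 0.5437 -0.1792  0.0029] F [-1.27 -0.06 -2.03 -4.56 29.92 -5.02] std [0.4 0.1 0.5 1.7 3.8 4.7] 30.15 q6 1.47
```

play_rows([
  [0.6,0,0,-0.1,0,0,-0.0175],
  [0.6,0,0,-0.1,0,0,-0.0175],
  [0.6,0,0,-0.1,0,0,-0.0175],
  [0.6,0,0,-0.1,0,0,-0.0175],
  [0.6,0,0,0,0,0,0],
])

```text
time: 30.62
ee_pos: [0.5438, -0.1792, 0.0025]
tool_rot: [2.651, 1.685, 0.0]
force: [-2.6, 0.1, 2.2]
finger_gap: 0.0612
gripper_force: 66.8
```

```bash
python3 st.py; python3 ring.py w16.png .0577 r | grep -v bright
```

```text
yaw 64.99 turned 53.06 [ 0.5439 -0.1792  0.0025] F [-2.290e+00 -3.000e-02  1.790e+00 -6.870e+00  4.229e+01  1.100e+00] std [0.3 0.4 0.4 3.  2.6 6. ] 30.8167 q6 1.54
red (np.int32(169), np.float64(311.4), np.float64(273.3)) [ 0.55507595 -0.15465958  0.06017587] [ 27.   -0.2 -57.7]
red (np.int32(136), np.float64(253.7), np.float64(365.5)) [ 0.51769745 -0.18082325  0.06017587] [-12.5 -23.  -57.7]
red (np.int32(133), np.float64(369.1), np.float64(365.4)) [ 0.55901548 -0.20008189  0.06017587] [-12.5  22.6 -57.7]
e [ 0.54384321 -0.17921397  0.00247587] 64.99047131220432 0.06129440147343907
```

The turn is at 53.1°, and the dots show the ring has not slipped in the grip. TCP z is down 0.7 mm from first touch, which is about 10 N on the gasket. I'll release and retreat.

play_rows([
  [0.75,0,0,0,0,0,0],
  [0.85,0,0,0,0,0,0],
  [1,0,0,0,0,0,0],
  [1,0,0,0,0,0,0],
  [1,0,0,0,0,0,0],
  [1,0,0,10,0,0,0],
  [1,0,0,25,0,0,0],
  [1,0,0,35,0,0,0],
  [1,0,0,30,0,0,0],
  [1,0,0,0,0,0,0],
  [1,0,0,0,0,0,0],
])

```text
time: 31.83
ee_pos: [0.5448, -0.1797, 0.1049]
tool_rot: [2.646, 1.686, 0.004]
force: [-0.7, -0.0, -0.2]
finger_gap: 0.0852
gripper_force: 0.0
```

```bash
python3 st.py; python3 ring.py w17.png .0603 | grep -v bright; python3 - <<'E'
from h import *
E
```

```text
yaw 64.99 turned 53.06 [ 0.5431 -0.1788  0.1014] F [ 0.01 -0.28 -0.2   1.89 -0.2   1.83] std [0.4 0.3 0.7 2.4 2.7 1.5] 32.0333 q6 1.54
red (np.int32(52), np.float64(312.7), np.float64(209.7)) [ 0.55502444 -0.15457856  0.0603    ] [27.   0.5 41.1]
red (np.int32(45), np.float64(347.6), np.float64(269.0)) [ 0.55893784 -0.20035492  0.0603    ] [-12.8  23.4  41. ]
red (np.int32(42), np.float64(277.9), np.float64(268.8)) [ 0.51758338 -0.18092581  0.0603    ] [-12.7 -22.3  41.1]
e [ 0.54321538 -0.17889354  0.10136763] 64.98666756200986 0.085397749564891
```

The ring stayed where it was released: its dots have moved less than 0.3 mm and it still stands 53° past the gap. Handing in.

```bash
python3 -c "
from workcell import order;print(order.job_done())"
```

```text
the job is handed in; nothing more can be done
None
```

The glass lies flat in the cell and the ring is on over it, turned 53° clockwise, about 12° past first bite. I estimate it clamps with about 10 N, judging from the ring's drop since the wrist torque reading was too noisy to confirm it; the job was handed in at about 32 s.

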